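# Trace the set square's long edge on the map board

## Task

On the map board lies a set square with one sharp (30 degree) corner and unequal sides. Take the stylus out of its stand and, holding it upright with the tip touching lightly or a few millimetres above the map, trace slowly (about 3 cm a second) and without a break along the outside of this set square's longest edge, from the sharp corner to the other end of that edge. Then stand the stylus back in its stand and let go.

Things in the scene. Friction and masses are not known exactly. Their poses are not given: they have to be found in the camera images.
- stylus: The stylus: a plain aluminium round rod 20 mm in diameter and 130 mm long with two thin black rings, 70 g, standing upright in its stand. Its origin is the centre of its blunt tip (14 mm across, widening to 20 mm over the first 10 mm); its z axis runs up along the rod.
- stylus_grip (a point): The place to grip the stylus, on its axis 90 mm above the tip and 40 mm below its top (20 mm wide, any yaw); gripped much lower, the gripper meets the stand.
- stylus_stand: Black stand fixed to the table, left or right of the map board (a capped marker stands free on the other side): a foot 72 mm across and a tube flaring like a trumpet. Origin at its underside's centre, z up. The tip rests on its floor at z = 8 mm; bore 24 mm wide to z = 47, flaring to a 56 mm mouth at z = 65, its top. A stylus let go in it leans up to 10 degrees.
- set_square: Flat dark steel 30-60-90 degree triangle frame, 4 mm thick, fixed on the map board (top 8 mm above the table), turned any way. Origin on the board at the middle of its longest edge (200 mm). x runs along this edge: sharp 30 degree corner at x = -100 mm, 60 degree corner at +100. y points out of the triangle over bare map; the frame is at y < 0. The set square with two equal sides is another.
Things that resemble listed ones, but are neither listed nor needed, are in the scene too. What is shaped like the stylus but red is not meant. What is shaped like the stylus_stand but pink is not meant.

How it is judged:
On the way, in this order (a step that is already met when the one before it is completed fails the run):
1. the upright stylus's tip is at the edge near the sharp corner (x of stylus in the frame of set_square between -0.083 and -0.067 m and y of stylus in the frame of set_square between -0.012 and 0.014 m and z of stylus in the frame of set_square between -0.01 and 0.012 m and angle between stylus's own z axis and vertical below 0.45 rad), for 0.1 s.
2. the tip, still at the edge and just over the map, has moved on to 50 mm from the sharp corner (x of stylus in the frame of set_square between -0.058 and -0.042 m and y of stylus in the frame of set_square between -0.012 and 0.014 m and z of stylus in the frame of set_square between -0.01 and 0.012 m and angle between stylus's own z axis and vertical below 0.45 rad), for 0.1 s.
3. the tip, still at the edge and just over the map, has moved on to 75 mm from the sharp corner (x of stylus in the frame of set_square between -0.033 and -0.017 m and y of stylus in the frame of set_square between -0.012 and 0.014 m and z of stylus in the frame of set_square between -0.01 and 0.012 m and angle between stylus's own z axis and vertical below 0.45 rad), for 0.1 s.
4. the tip, still at the edge and just over the map, has moved on to 100 mm from the sharp corner (x of stylus in the frame of set_square between -0.008 and 0.008 m and y of stylus in the frame of set_square between -0.012 and 0.014 m and z of stylus in the frame of set_square between -0.01 and 0.012 m and angle between stylus's own z axis and vertical below 0.45 rad), for 0.1 s.
5. the tip, still at the edge and just over the map, has moved on to 125 mm from the sharp corner (x of stylus in the frame of set_square between 0.017 and 0.033 m and y of stylus in the frame of set_square between -0.012 and 0.014 m and z of stylus in the frame of set_square between -0.01 and 0.012 m and angle between stylus's own z axis and vertical below 0.45 rad), for 0.1 s.
6. the tip, still at the edge and just over the map, has moved on to 150 mm from the sharp corner (x of stylus in the frame of set_square between 0.042 and 0.058 m and y of stylus in the frame of set_square between -0.012 and 0.014 m and z of stylus in the frame of set_square between -0.01 and 0.012 m and angle between stylus's own z axis and vertical below 0.45 rad), for 0.1 s.
7. the tip, still at the edge and just over the map, has moved on to 175 mm from the sharp corner (x of stylus in the frame of set_square between 0.067 and 0.083 m and y of stylus in the frame of set_square between -0.012 and 0.014 m and z of stylus in the frame of set_square between -0.01 and 0.012 m and angle between stylus's own z axis and vertical below 0.45 rad), for 0.1 s.
At the end, for the whole second after the job is handed in: After the trace the stylus stands in its stand again: tip within 14 mm of the stand's axis and less than 12 mm above the bore's floor, within 20 degrees of upright, at rest (horizontal distance between stylus and stylus_stand below 0.014 m and z of stylus in the frame of stylus_stand between 0 and 0.02 m and angle between stylus's own z axis and vertical below 0.35 rad and linear speed of stylus below 0.03 m/s); the robot touches nothing.
It fails at once if the stylus moves faster than 12 cm/s while its tip is at the long edge (linear speed of stylus above 0.12 m/s and x of stylus in the frame of set_square between -0.07 and 0.07 m and y of stylus in the frame of set_square between -0.012 and 0.014 m and z of stylus in the frame of set_square between -0.01 and 0.008 m).
It also fails if it takes over 64 s, if anything falls off the work surface, if the arm or the gripper's body presses on something with over 40 N, if the wrist force passes 120 N, or if a joint passes its speed limit or range.

## Robot

A 6-joint arm with a two-finger parallel gripper is mounted at the origin on the work surface. World frame = base frame: x ahead of the robot, y to its left, z up, the work surface at z = 0. Lengths are in m, angles in rad, forces in N, time in s.
With the tool pointing down it reaches from about 0.35 to 0.925 m from the base axis. Payload 6.4 kg.
Tool frame: the origin (TCP) lies at the very end of the fingers, on their centre line; the grasp point (between the pads) lies 19 mm behind it (hold_point_z is the distance from the TCP to the grasp point, in m); z points along the fingers, y is the direction in which the jaws open and shut (so a half turn about z gives the same grasp; the last joint's range is limited). The gripper opens to 94 mm and grips with 3 to 60 N. Pads are 16 mm wide; open, the fingers measure 119 mm over their backs; the gripper's body (75 mm by 177 mm) begins 78 mm behind the grasp point.
Start: joints at [-0.174, 0.245, 1.558, -0, 1.339, -0.174], TCP at [0.65, 0, 0.205] pointing down, gripper open.
Joint ranges: [-3.13, 3.13], [-1.02, 2.26], [0.13, 2.54], [-0.95, 4.09], [0.21, 2.88], [-2.74, 2.74]. Speed limits (rad/s): [2.57, 2.57, 3.14, 3.14, 3.14, 3.14].

## Interface

Orientations are given as [roll, pitch, yaw] about the fixed x, y, z axes, in that order (R = Rz(yaw) Ry(pitch) Rx(roll)).
In Python, from rig import state, camera, camera_params, finish_job, look_for, trace, tip_of, hold_point_z gives the robot as it stands.
- The arm moves only by the shell command python3 -m inch 'ROWS' [FORCE]. ROWS is a JSON object of lists of equal length, an entry for each row: "grip": the opening, from 0 (shut) to 1 (fully open); "offset": the shift along the tool's x, y, z in mm, a list of three; "twist": the turn, a rotation vector about the tool's x, y, z in degrees, a list of three. In form: {"grip": [grip, ...], "offset": [[x, y, z], ...], "twist": [[wx, wy, wz], ...]}. A call has 1 to 20 rows; each row shifts and turns the pose as measured when the row begins, along the tool's axes as they then stand; what a row does not reach is not made up. A row lasts 1/10 s, in which the tool goes at most 50 mm and 8.59 degrees, less where a joint would pass 70% of its speed; a pose out of reach is approached as far as the arm can. A call with a gripper value outside its range is refused whole. The fingers move at their own pace and stop on an object; FORCE is the grip in N (left out, the last holds). Time passes only in rows, so rows that do not move let the fingers close. It gives the time, the measured TCP pose, the force and the opening at its end, in the units of the state.
- state(): the state, without advancing time (a new reading comes with each control period).
- camera(name): name is "scene" or "side" or "wrist"; returns (picture, depth): 384x512x3 uint8, red, green, blue; 384x512 float32, m along the optical axis (not along the pixel's ray), 0 where there is no reading.
- camera_params(name): a dict with "camera_matrix" (3x3 intrinsics, pixels), "eye" and "rotation" of the camera in the world; the wrist camera has in their place "T_tool_cam" (4x4, takes a point from camera to tool coordinates, whose origin is the TCP and whose axes are the flange's). Camera axes: x right, y down, z forward; pixel columns grow to the right and rows downward; lengths in m; the calibration is good to about 2 mm. A picture is of the moment at which its call begins: read the wrist's pose just before it. camera_params takes no time and is no camera call.
- finish_job(): hands the job in, once; it reports no verdict.
Trained networks look in the newest picture that a camera, given by its name, has taken for a name from the list of things; names that differ only in an ending like _2 or _b are one class to them, and where a whole thing is asked for, a point or a joint stands for the part that bears it (a point fixed in the world has none). Each returns a list of dicts, best first, with "conf" (0 to 1); they miss things now and then, are a little off and sometimes report something else, mostly with a low value. They report only what shows in the picture. A call takes as long as a camera call. They do not tell look-alikes from the thing itself.
- look_for(target, camera): "extent" ([left, top, right, bottom] in pixels, round what is visible of it).
- trace(target, camera): "pixels" (384x512 bool, what is visible of it) and "extent" ([left, top, right, bottom] in pixels, round what is visible of it).
- tip_of(target, camera): "location" ([row, column] in pixels: a listed point, or the origin of a listed thing).
The state is a dict: "clock": time; "joint_positions": joint angles; "joint_vel": joint speeds; "effort": joint torques, N m; "tcp_pos": TCP position; "tool_rot": TCP orientation; "wrist_force": force on the tool from outside, world axes, zero at the start; "moment": the same for the moment, N m; "grip_width": opening from 0.0 (shut) to 1.0 (fully open).
Only numpy, scipy, OpenCV 4.12 (cv2) and the standard library are available. Lean on these libraries where they do the work, as an engineer would, in place of code of your own. Each camera call takes 0.05 s, during which the arm holds its last target. There are 200 camera calls.

## Working session

There is one attempt and no reset: what is moved stays moved. The work goes in short steps, Python scripts to look and compute and a shell command to move; the robot and the scene stay as the last step left them, time stands still between calls to the robot, and variables do not carry over. Pictures are saved under pics/ and viewed, about 8 in all and at most 12, crops included, and the job is handed in when it is done.

```bash
mkdir -p pics; ls; cat > h.py <<'E'
import numpy as np,cv2
from rig import *
from scipy.spatial.transform import Rotation as Ro
def pose():
    s=state(); return np.array(s["tcp_pos"]),Ro.from_euler('xyz',s["tool_rot"]).as_matrix()
def campose(n):
    p=camera_params(n); K=np.array(p["camera_matrix"])
    if "eye" in p: return K,np.array(p["rotation"]),np.array(p["eye"])
    t,R=pose(); T=np.array(p["T_tool_cam"]); return K,R@T[:3,:3],R@T[:3,3]+t
def ray(C,u,v,z):
    K,R,e=C; d=R@np.linalg.inv(K)@np.array([u,v,1.]); return e+d*(z-e[2])/d[2]
def pt(C,u,v,d):
    K,R,e=C; return e+R@(np.linalg.inv(K)@np.array([u,v,1.])*d)
def proj(C,P):
    K,R,e=C; q=K@(R.T@(np.array(P)-e)); return q[:2]/q[2]
def save(n,im): cv2.imwrite('pics/'+n,im[...,::-1])
E
python3 - <<'E'
from h import *
s=state();print(s)
ims=[]
for c in ["scene","side","wrist"]:
    C=campose(c);im,d=camera(c);ims.append(im);np.savez(f'{c}.npz',im=im,d=d)
    print(c,C[1].round(3).tolist(),C[2].round(3),C[0].tolist())
    for t in ["stylus","stylus_stand","set_square"]:
        print(t,[(round(x['conf'],2),np.round(x['extent']).tolist()) for x in look_for(t,c)])
for c,i in zip("abc",ims): save(c+'.png',i)
save('all.png',np.hstack([cv2.resize(ims[0],(800,600))]))
E
```

```text
pics
{'clock': 0.0, 'joint_positions': array([-1.74088905e-01,  2.45856104e-01,  1.55896918e+00,  2.65345612e-05,
        1.33871423e+00, -1.74109006e-01]), 'joint_vel': array([-0.00091934, -0.00019028,  0.00023384, -0.00071274, -0.00061491,
        0.00079571]), 'effort': array([ 8.38778797e-04, -4.15839279e+01, -3.14599335e+01,  6.84806099e-02,
        3.33599187e-02, -1.41738678e-04]), 'tcp_pos': array([6.49408923e-01, 1.24416806e-04, 2.04342592e-01]), 'tool_rot': array([-3.13967970e+00, -3.62676247e-04,  1.57080995e+00]), 'wrist_force': array([ 0.49629297,  0.29421257, -0.36741208]), 'moment': array([ 0.08391078, -0.03598729, -0.00654058]), 'grip_width': 1.004878587283442}
scene [-2.429, 0.003, 0.809] [ 0.969 -0.542  0.867] [[427.79626926826484, 0.0, 258.80089597358807], [0.0, 427.79626926826484, 189.855744438607], [0.0, 0.0, 1.0]]
stylus [(0.78, [127.0, 227.0, 147.0, 264.0]), (0.74, [153.0, 249.0, 169.0, 280.0]), (0.6, [187.0, 292.0, 202.0, 326.0])]
stylus_stand [(0.87, [113.0, 212.0, 146.0, 250.0]), (0.71, [148.0, 260.0, 185.0, 300.0]), (0.68, [84.0, 261.0, 126.0, 304.0])]
set_square []
side [-2.297, -0.001, -0.512] [ 0.055 -0.799  0.863] [[419.88763920682385, 0.0, 256.3912310519492], [0.0, 419.88763920682385, 189.95399445684708], [0.0, 0.0, 1.0]]
stylus [(0.86, [298.0, 281.0, 305.0, 319.0]), (0.85, [366.0, 244.0, 384.0, 281.0]), (0.69, [324.0, 259.0, 338.0, 288.0]), (0.4, [238.0, 157.0, 284.0, 192.0])]
stylus_stand [(0.97, [300.0, 320.0, 340.0, 366.0]), (0.72, [314.0, 274.0, 345.0, 311.0]), (0.57, [252.0, 293.0, 284.0, 331.0])]
set_square [(0.29, [315.0, 272.0, 345.0, 310.0])]
wrist [[1.0, 0.002, -0.001], [0.001, -0.962, -0.273], [-0.001, 0.273, -0.962]] [0.649 0.079 0.384] [[304.1877991084172, 0.0, 252.87631141104657], [0.0, 304.1877991084172, 193.1003508483566], [0.0, 0.0, 1.0]]
stylus []
stylus_stand []
set_square []
```

View pics/all.png

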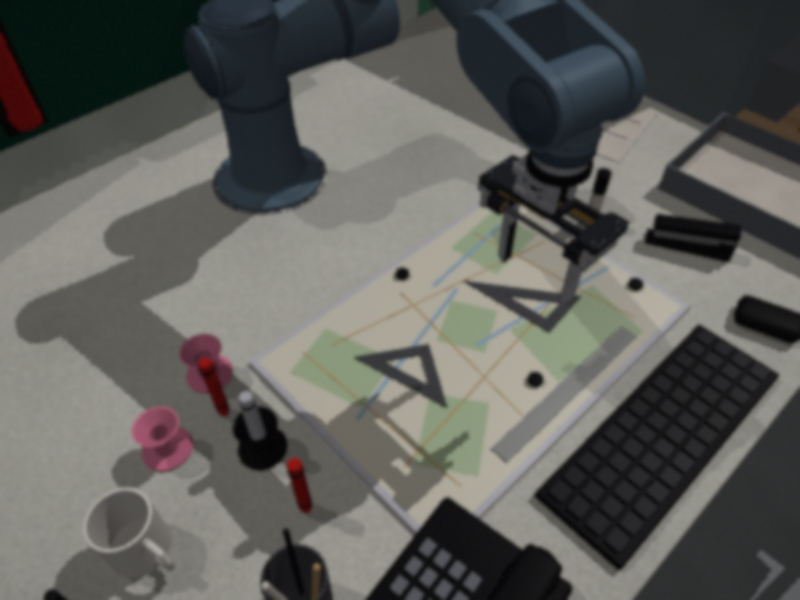

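View pics/b.png

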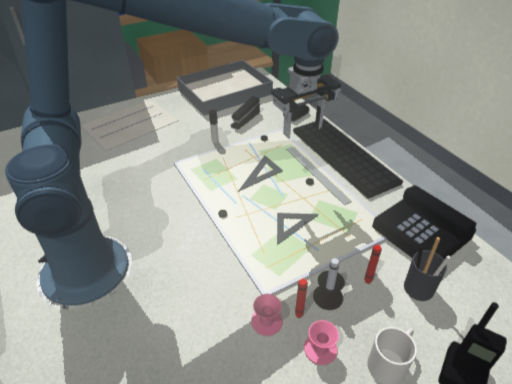

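The scene picture shows the silver stylus in its black stand at about (255,415) in the 800 px view, which is (163,265) in raw pixels. The look-alikes are red rods at (213,385) and (300,485) and pink stands at (205,360) and (160,435). The set squares are at (520,300), which looks slender, and at (410,370).

In the side picture the stylus and stand are at (333,280), and the squares are at (262,173) and (295,226).

Next I'll fix the camera rotation in the helper and work out the positions.

```bash
sed -i 's/np.array(p\["rotation"\]),/Ro.from_euler("xyz",p["rotation"]).as_matrix(),/' h.py
python3 - <<'E'
from h import *
for c,boxes in [("side",{"stylus":[324,259,338,288],"stand":[314,274,345,311]}),("scene",{"stylus":[153,249,169,280]})]:
    z=np.load(c+'.npz');C=campose(c);d=z['d']
    for n,b in boxes.items():
        P=np.array([pt(C,u,v,d[v,u]) for v in range(b[1],b[3]) for u in range(b[0],b[2]) if d[v,u]>0])
        t=P[(P[:,2]>.1)&(P[:,2]<.16)] if n=="stylus" else P[(P[:,2]>.05)&(P[:,2]<.07)]
        print(c,n,len(P),P[:,2].max().round(3),t.mean(0).round(4),t.min(0).round(3),t.max(0).round(3))
# set squares: dark pixels on board, in side & scene
for c,px in [("side",[(240,190),(266,156),(283,174),(276,214),(317,215),(282,243)]),("scene",[(298,181),(371,189),(352,211),(227,229),(274,221),(286,260)])]:
    C=campose(c);q=np.array([ray(C,u,v,.012) for u,v in px])
    print(c,q.round(3)[:,:2].tolist())
    for k in (0,3):
        t=q[k:k+3]; print(' sides',[round(np.linalg.norm(t[i]-t[(i+1)%3]),3) for i in range(3)])
z=np.load('wrist.npz');im=z['im'];save('w.png',im)
E
```

```text
side stylus 406 0.139 [ 0.4871 -0.3772  0.1229] [ 0.481 -0.385  0.1  ] [ 0.498 -0.365  0.139]
side stand 1147 0.103 [ 0.4916 -0.3756  0.0593] [ 0.461 -0.403  0.05 ] [ 0.523 -0.346  0.07 ]
scene stylus 492 0.141 [ 0.4959 -0.3736  0.1253] [ 0.483 -0.382  0.101] [ 0.502 -0.362  0.141]
side [[0.481, 0.059], [0.637, 0.169], [0.636, 0.06], [0.523, -0.083], [0.623, -0.144], [0.48, -0.184]]
 sides [np.float64(0.191), np.float64(0.109), np.float64(0.155)]
 sides [np.float64(0.117), np.float64(0.149), np.float64(0.11)]
scene [[0.483, 0.064], [0.636, 0.182], [0.647, 0.087], [0.471, -0.178], [0.533, -0.077], [0.632, -0.137]]
 sides [np.float64(0.193), np.float64(0.095), np.float64(0.166)]
 sides [np.float64(0.118), np.float64(0.115), np.float64(0.166)]
```

View pics/c.png

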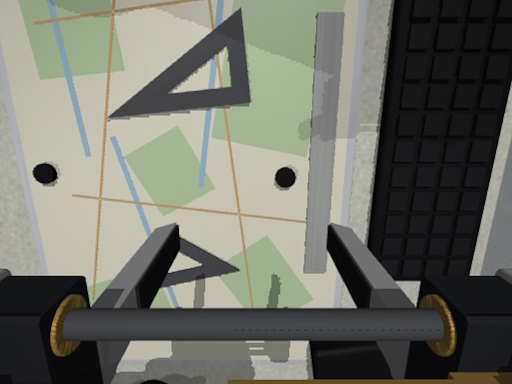

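The wrist picture shows the slender triangle with corners at (108,118), (240,9) and a right angle at (249,102). The other triangle, at (200,262), is partly hidden by the gripper. The slender one has sides of about 0.19, 0.16 and 0.10 m, so it is the 30-60-90 set square, and its sharp corner is at (108,118). I'll fit it precisely and locate the red rods.

```bash
cat > tri.py <<'E'
from h import *
def fit(im,C,seed):
    hsv=cv2.cvtColor(im,cv2.COLOR_RGB2HSV); g=im.max(2)
    m=((g<95)).astype(np.uint8); n,l=cv2.connectedComponents(m); 
    k=l[seed[1]-4:seed[1]+5,seed[0]-4:seed[0]+5]; k=np.bincount(k[k>0]).argmax(); cc=(l==k).astype(np.uint8)
    cs=max(cv2.findContours(cc,0,1)[0],key=cv2.contourArea)
    px=cs[:,0,:].astype(float)
    W=np.array([ray(C,u,v,.012)[:2] for u,v in px])
    a,t=cv2.minEnclosingTriangle((W*1000).astype(np.float32)[:,None]); t=t[:,0]/1000
    L=[np.linalg.norm(t[(i+1)%3]-t[(i+2)%3]) for i in range(3)]  # opposite side
    o=np.argsort(L); sharp,sixty,right=t[o[0]],t[o[1]],t[o[2]]
    print('area px',cc.sum(),'sides',np.sort(L).round(4)); 
    # refine long edge by line fit
    u=(sixty-sharp)/np.linalg.norm(sixty-sharp);nn=np.array([-u[1],u[0]])
    y=(W-sharp)@nn;x=(W-sharp)@u; s=(abs(y)<.006)&(x>.015)&(x<np.ptp(x)-.015)
    vx=cv2.fitLine((W[s]*1000).astype(np.float32),cv2.DIST_HUBER,0,.01,.01).ravel()
    d=vx[:2]*np.sign(vx[:2]@u);c=vx[2:]/1000; mid=(sharp+sixty)/2; mid=c+d*((mid-c)@d)
    print('sharp',sharp.round(4),'sixty',sixty.round(4),'right',right.round(4),'mid',mid.round(4),'dir',d.round(4),np.degrees(np.arctan2(d[1],d[0])).round(2))
E
python3 - <<'E'
from tri import *
z=np.load('wrist.npz');C=campose('wrist');fit(z['im'],C,(180,108))
z=np.load('side.npz');im=z['im'];d=z['d'];C=campose('side')
m=((im[...,0]>110)&(im[...,1]<60)&(im[...,2]<70)).astype(np.uint8)
n,l,st,ce=cv2.connectedComponentsWithStats(m)
for i in range(1,n):
    if st[i,4]>60:
        v,u=np.where(l==i);P=np.array([pt(C,a,b,d[b,a]) for a,b in zip(u,v)]);print(ce[i].round(),P.mean(0).round(3),P[:,2].max().round(3),P.min(0).round(3),P.max(0).round(3))
E
```

```text
area px 5452 sides [0.0991 0.1717 0.1975]
sharp [0.4746 0.0661] sixty [0.6344 0.1822] right [0.6454 0.0837] mid [0.5547 0.1238] dir [0.8088 0.5881] 36.02
[372. 265.] [ 0.599 -0.39   0.07 ] 0.108 [ 0.594 -0.395  0.032] [ 0.607 -0.382  0.108]
```

```bash
python3 -m inch '{"grip":[1,1,1,1,1,1,1,1,1,1],"offset":[[-40,-20,0],[-40,-20,0],[-40,-20,0],[-40,-20,0],[-40,-20,0],[-40,-20,0],[-40,-20,0],[-40,-20,0],[-40,0,0],[0,0,0]],"twist":[[0,0,0],[0,0,0],[0,0,0],[0,0,0],[0,0,0],[0,0,0],[0,0,0],[0,0,0],[0,0,0],[0,0,0]]}'; python3 -c "
from h import *
C=campose('wrist');im,d=camera('wrist');np.savez('w2.npz',im=im,d=d,R=C[1],e=C[2]);save('w2.png',im);print(pose()[0])
for t in ['stylus','stylus_stand']: print([(x['conf'],np.round(x['extent'])) for x in look_for(t,'wrist')])
print([(x['conf'],np.round(x['location'])) for x in tip_of('stylus_grip','wrist')])"
```

```text
clock: 1.6
tcp_pos: [0.4853, -0.3727, 0.2071]
tool_rot: [3.137, 0.003, 1.575]
wrist_force: [-0.6, 1.1, 0.6]
grip_width: 0.999
[ 0.48553123 -0.37069066  0.20688916]
[(0.89, array([147., 168., 194., 214.])), (0.82, array([247., 170., 271., 211.])), (0.78, array([339., 174., 395., 224.]))]
[(0.77, array([231., 145., 285., 205.])), (0.62, array([162., 217., 216., 289.])), (0.57, array([ 75., 125., 154., 197.]))]
[(0.87, array([191., 172.])), (0.67, array([187., 259.])), (0.58, array([198., 371.]))]
```

View pics/w2.png

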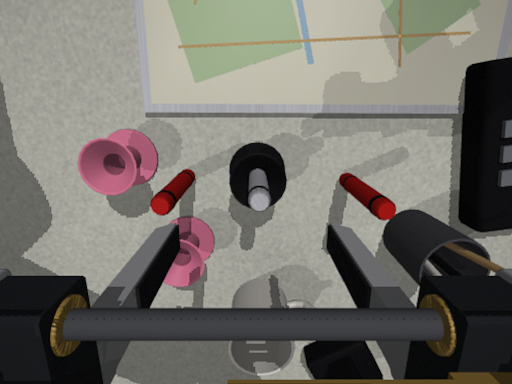

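The close crop shows the silver stylus in its black stand, with its top at (259,199) and the stand mouth at about (258,175). The red rods at (173,190) and (368,196) and the pink stands are clearly separate, so the choice holds.

```bash
python3 - <<'E'
from h import *
z=np.load('w2.npz');K=campose('wrist')[0];C=(K,z['R'],z['e']);im,d=z['im'],z['d']
print('top',ray(C,259,199,.138).round(4), 'red',ray(C,161,204,.13).round(3),ray(C,385,208,.13).round(3))
v,u=np.mgrid[140:215,225:292];P=np.array([pt(C,a,b,d[b,a]) for a,b in zip(u.ravel(),v.ravel())])
b=im[140:215,225:292].reshape(-1,3).max(1)
for lo,hi in [(.133,.16),(.06,.068)]:
    q=P[(P[:,2]>lo)&(P[:,2]<hi)];print(lo,len(q),q.mean(0).round(4),q.min(0).round(4),q.max(0).round(4),q[:,2].max())
q=P[(P[:,2]>.06)&(P[:,2]<.068)][:,:2]
A=np.c_[2*q,np.ones(len(q))]
(c,r)=cv2.minEnclosingCircle((q*1000).astype(np.float32));print('mouth',c,r)
q=P[(P[:,2]>.075)&(P[:,2]<.13)];c=cv2.fitLine(q.astype(np.float32),cv2.DIST_HUBER,0,.01,.01).ravel();print('rodline',c)
print(state()['tcp_pos'])
E
```

```text
top [ 0.4893 -0.3697  0.138 ] red [ 0.403 -0.377  0.13 ] [ 0.601 -0.38   0.13 ]
0.133 383 [ 0.4891 -0.3715  0.1369] [ 0.4799 -0.3815  0.133 ] [ 0.499  -0.3628  0.1394] 0.13944009479070585
0.06 911 [ 0.4888 -0.369   0.0633] [ 0.4583 -0.4026  0.06  ] [ 0.5204 -0.3423  0.068 ] 0.06798557093547292
mouth (488.9922790527344, -373.11724853515625) 31.52252769470215
rodline [ 0.          0.00984467  0.9999515   0.4882056  -0.36356074  0.106878  ]
[ 0.48662171 -0.36749712  0.20674476]
```

```bash
python3 -m inch '{"grip":[0.7,0.7,0.7,0.7,0.7,0.7,0.7,0.7],"offset":[[-1,2,25],[-1,0,25],[0,0,25],[0,0,20],[0,0,15],[0,0,10],[0,0,5],[0,0,0]],"twist":[[0,0,0],[0,0,0],[0,0,0],[0,0,0],[0,0,0],[0,0,0],[0,0,0],[0,0,0]]}' 25; python3 -c "
from h import *
C=campose('wrist');im,d=camera('wrist');save('w3.png',im);print(pose()[0])
import time
P=[]
for i in range(4): camera('wrist');s=state();P.append(np.r_[s['tcp_pos'],s['tool_rot']])
print(np.mean(P,0),np.std(P,0))"
```

```text
clock: 2.6
tcp_pos: [0.4948, -0.3609, 0.0802]
tool_rot: [3.134, 0.004, 1.595]
wrist_force: [-0.3, 0.3, -0.8]
grip_width: 0.701
[ 0.49499891 -0.36116216  0.08077442]
[ 0.49523895 -0.36185857  0.08157849  3.13238525  0.00569084  1.59475925] [3.14483570e-05 1.67686474e-04 1.56548601e-04 1.91536751e-04
 2.54043479e-04 1.43120188e-04]
```

View pics/w3.png

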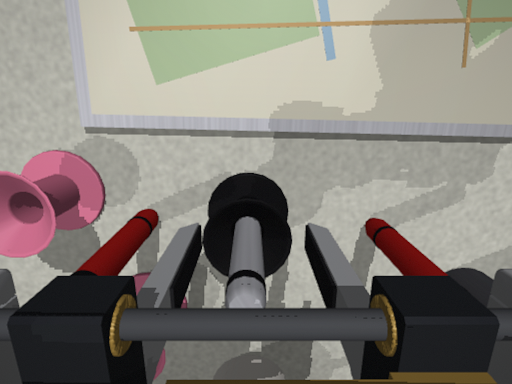

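Picture: the stylus is between the fingers, with its rod at (245,260), but the TCP has drifted about 10 mm towards +y. I'll correct that before gripping.

```bash
cat > go.py <<'E'
from h import *
import sys
# target x y z yaw(rad) -> tool offset mm, twist deg
t=np.array([float(a) for a in sys.argv[1:4]]); yaw=float(sys.argv[4])
p,R=pose(); Rt=Ro.from_euler('xyz',[np.pi,0,yaw]).as_matrix()
print('clock',round(state()['clock'],2),'p',p.round(4),'rot',np.round(state()['tool_rot'],4),'offset',(R.T@(t-p)*1000).round(1),'twist',Ro.from_matrix(R.T@Rt).as_rotvec(degrees=True).round(2),'F',state()['wrist_force'].round(1),'g',round(state()['grip_width'],3))
E
python3 -m inch '{"grip":[0.7,0.7,0.7],"offset":[[-5,-3,1],[-5,-3,1],[0,0,0]],"twist":[[0.5,0.3,1.4],[0,0,0],[0,0,0]]}'; python3 go.py 0.489 -0.3715 0.079 1.5708
```

```text
clock: 3.15
tcp_pos: [0.4894, -0.3739, 0.081]
tool_rot: [3.14, 0.002, 1.568]
wrist_force: [0.6, 0.2, -0.2]
grip_width: 0.698
clock 3.15 p [ 0.4894 -0.3739  0.081 ] rot [3.1400e+00 2.1000e-03 1.5676e+00] offset [ 2.4 -0.4  2. ] twist [ 0.09  0.12 -0.18] F [ 0.6  0.2 -0.2] g 0.698
```

Good. Now I'll grip.

```bash
python3 -m inch '{"grip":[0.5,0,0,0,0,0,0,0,0,0],"offset":[[2,0,2],[0,0,0],[0,0,0],[0,0,0],[0,0,0],[0,0,0],[0,0,0],[0,0,0],[0,0,0],[0,0,0]],"twist":[[0,0,0],[0,0,0],[0,0,0],[0,0,0],[0,0,0],[0,0,0],[0,0,0],[0,0,0],[0,0,0],[0,0,0]]}' 25; python3 go.py 0.489 -0.3715 0.079 1.5708
```

```text
clock: 4.15
tcp_pos: [0.4893, -0.3718, 0.0787]
tool_rot: [3.14, 0.002, 1.567]
wrist_force: [0.6, -0.5, -0.2]
grip_width: 0.212
clock 4.15 p [ 0.4893 -0.3718  0.0787] rot [3.1399e+00 2.0000e-03 1.5673e+00] offset [ 0.3 -0.3 -0.3] twist [ 0.1   0.11 -0.2 ] F [ 0.6 -0.5 -0.2] g 0.212
```

```bash
python3 -m inch '{"grip":[0,0,0,0,0,0],"offset":[[0,0,-15],[0,0,-20],[0,0,-20],[0,0,-20],[0,0,-15],[0,0,0]],"twist":[[0,0,0],[0,0,0],[0,0,0],[0,0,0],[0,0,0],[0,0,0]]}'; python3 go.py 0.4706 0.0795 0.15 1.5708;  python3 -c "
from h import *
C=campose('wrist');im,d=camera('wrist');save('w4.png',im)"
```

```text
clock: 4.75
tcp_pos: [0.4896, -0.3716, 0.1742]
tool_rot: [3.138, 0.002, 1.567]
wrist_force: [0.3, 0.3, -0.1]
grip_width: 0.206
clock 4.75 p [ 0.4896 -0.3716  0.1742] rot [3.1380e+00 2.5000e-03 1.5672e+00] offset [451.  -20.7  23. ] twist [ 0.21  0.14 -0.21] F [ 0.3  0.3 -0.1] g 0.206
```

View pics/w4.png

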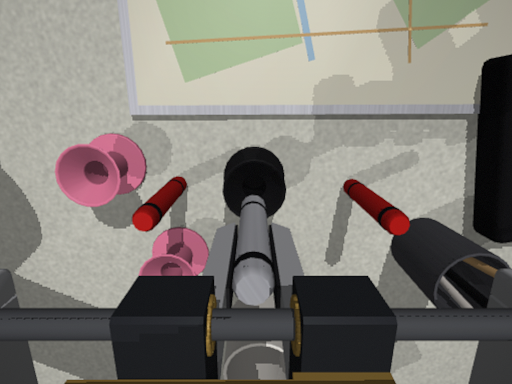

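The stylus lifted cleanly; its rod is at (252,240) in the picture, clear of the stand at (253,180). I'll move towards the square and re-measure it from nearer.

```bash
python3 -m inch '{"grip":[0,0,0,0,0,0,0,0,0,0,0,0],"offset":[[20,0,0],[40,4,0],[40,4,0],[40,4,0],[40,0,0],[40,0,0],[40,0,0],[40,0,0],[40,0,0],[20,0,0],[10,0,0],[0,0,0]],"twist":[[0,0,0],[0,0,0],[0,0,0],[0,0,0],[0,0,0],[0,0,0],[0,0,0],[0,0,0],[0,0,0],[0,0,0],[0,0,0],[0,0,0]]}'; python3 -m inch '{"grip":[0,0],"offset":[[0,0,0],[0,0,0]],"twist":[[0,0,0],[0,0,0]]}'; python3 - <<'E'
from tri import *
C=campose('wrist');im,d=camera('wrist');save('w5.png',im)
C2=campose('wrist');print(C[2],C2[2])
p=proj(C,[.56,.12,.012]); print(p)
q=proj(C,[.6*.4738+.4*.645-.000,.6*.065+.4*.0837,.012]);print(q)
for s in [(.56,.121)]:
    a=proj(C,[.5547+.004,.1238-.006,.012]).round().astype(int);print(a)
    fit(im,C,a)
E
python3 go.py 0.4697 0.0707 0.15 1.5708
```

```text
clock: 6.0
tcp_pos: [0.4882, 0.027, 0.1582]
tool_rot: [-3.117, -0.014, 1.569]
wrist_force: [-0.3, -0.4, -1.1]
grip_width: 0.205
clock: 6.2
tcp_pos: [0.4874, 0.0263, 0.1572]
tool_rot: [-3.116, -0.014, 1.568]
wrist_force: [-0.5, -0.2, -0.7]
grip_width: 0.212
[0.49102534 0.10255429 0.33705297] [0.49110557 0.10238384 0.33706425]
[329.82084657  93.29866724]
[309.97132703 140.78411729]
[328  96]
area px 7338 sides [0.1041 0.1753 0.2027]
sharp [0.4708 0.0641] sixty [0.6345 0.1837] right [0.6454 0.0802] mid [0.553  0.1235] dir [0.8087 0.5882] 36.03
clock 6.25 p [0.4875 0.0261 0.1573] rot [-3.1156 -0.0137  1.5676] offset [ 44.4 -17.7   8.3] twist [-1.49 -0.79 -0.17] F [-0.2  0.5 -0.6] g 0.21
```

View pics/w5.png

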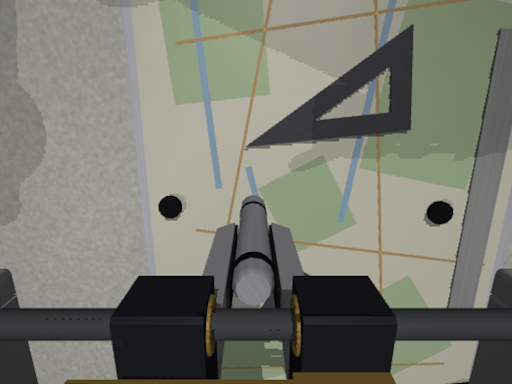

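The second view agrees: the sharp corner is at (245,148) in the image, the edge middle is near (0.554,0.1237) and the direction is 36.0°. I'll go above the start point.

```bash
python3 -m inch '{"grip":[0,0,0,0],"offset":[[20,-9,4],[20,-9,5],[3,0,0],[0,0,0]],"twist":[[-1,-0.5,-0.2],[-0.5,-0.3,0],[0,0,0],[0,0,0]]}'; python3 go.py 0.4696 0.0697 0.0845 1.5708
```

```text
clock: 6.65
tcp_pos: [0.4705, 0.0662, 0.1492]
tool_rot: [3.139, 0.002, 1.564]
wrist_force: [0.5, -0.3, -0.4]
grip_width: 0.211
clock 6.65 p [0.4705 0.0662 0.1492] rot [3.1393e+00 1.6000e-03 1.5641e+00] offset [ 3.6 -1.1 64.7] twist [ 0.13  0.09 -0.38] F [ 0.5 -0.3 -0.4] g 0.211
```

```bash
python3 -m inch '{"grip":[0,0,0,0,0,0],"offset":[[3,-1,15],[0,0,15],[0,0,15],[0,0,12],[0,0,5],[0,0,0]],"twist":[[0,0,-0.4],[0,0,0],[0,0,0],[0,0,0],[0,0,0],[0,0,0]]}'; python3 go.py 0.4696 0.0697 0.0845 1.5708
```

```text
clock: 7.25
tcp_pos: [0.4749, 0.0634, 0.0877]
tool_rot: [3.134, 0.003, 1.565]
wrist_force: [0.1, -0.8, -0.4]
grip_width: 0.206
clock 7.25 p [0.4749 0.0634 0.0877] rot [3.1338 0.0033 1.5648] offset [ 6.3 -5.4  3.1] twist [ 0.45  0.19 -0.34] F [ 0.1 -0.8 -0.4] g 0.206
```

```bash
python3 -m inch '{"grip":[0,0,0],"offset":[[5,-4,1],[1,-1,2],[0,0,0]],"twist":[[0.4,0.2,-0.3],[0,0,0],[0,0,0]]}'; python3 go.py 0.4696 0.0697 0.0845 1.5708; python3 -c "
from h import *
im,d=camera('wrist');save('w6.png',im)"
```

```text
clock: 7.55
tcp_pos: [0.4709, 0.0694, 0.0859]
tool_rot: [3.139, -0.0, 1.57]
wrist_force: [-0.0, 0.9, -0.9]
grip_width: 0.21
clock 7.55 p [0.4709 0.0694 0.0859] rot [ 3.1389e+00 -2.0000e-04  1.5701e+00] offset [ 0.3 -1.3  1.4] twist [ 0.15 -0.01 -0.04] F [-0.   0.9 -0.9] g 0.21
```

View pics/w6.png

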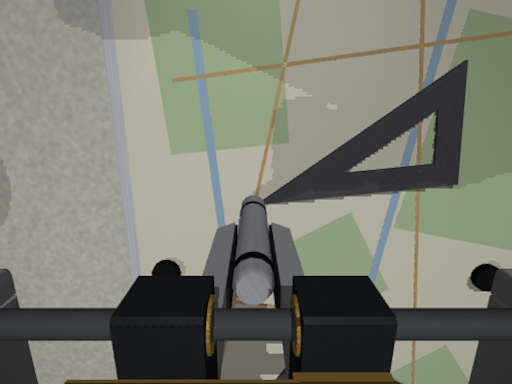

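The tip at (253,200) sits just outside the sharp corner at (262,203). Tracing starts now at about 3 mm per row.

```bash
sed -i '$a M=np.array([.5505,.1286]);u=np.array([.8088,.5881]);q=p[:2]-M;print("edge x",round(q@u*1000,1),"y",round(6+(q@[-u[1],u[0]])*1000,1),"tipz",round((p[2]-.0788)*1000,1))' go.py
python3 -m inch '{"grip":[0,0,0,0,0,0,0,0],"offset":[[1.8,2.0,0.5],[1.8,2.4,0.5],[1.8,2.4,0],[1.8,2.4,0],[1.8,2.4,0],[1.8,2.4,0],[1.8,2.4,0],[1.8,2.4,0]],"twist":[[0,0,0],[0,0,0],[0,0,0],[0,0,0],[0,0,0],[0,0,0],[0,0,0],[0,0,0]]}'; python3 go.py 0.6249 0.1827 0.0845 1.5708
```

```text
clock: 8.4
tcp_pos: [0.4922, 0.0852, 0.0859]
tool_rot: [3.137, -0.0, 1.57]
wrist_force: [0.5, 0.5, -0.6]
grip_width: 0.212
clock 8.4 p [0.4922 0.0852 0.0859] rot [ 3.1366e+00 -1.0000e-04  1.5705e+00] offset [ 97.6 132.7   2.1] twist [ 0.29 -0.   -0.02] F [ 0.5  0.5 -0.6] g 0.212
edge x -72.7 y 5.2 tipz 7.1
```

```bash
python3 -m inch '{"grip":[0,0,0,0,0,0,0,0,0,0,0,0,0,0,0],"offset":[[1.8,2.4,0.3],[1.8,2.4,0.2],[1.8,2.4,0.2],[1.8,2.4,0],[1.8,2.4,0],[1.8,2.4,0],[1.8,2.4,0],[1.8,2.4,0],[1.8,2.4,0],[1.8,2.4,0],[1.8,2.4,0],[1.8,2.4,0],[1.8,2.4,0],[1.8,2.4,0],[1.8,2.4,0]],"twist":[[0.1,0,0],[0.1,0,0],[0,0,0],[0,0,0],[0,0,0],[0,0,0],[0,0,0],[0,0,0],[0,0,0],[0,0,0],[0,0,0],[0,0,0],[0,0,0],[0,0,0],[0,0,0]]}'; python3 go.py 0.6249 0.1827 0.0845 1.5708
```

```text
clock: 9.9
tcp_pos: [0.5314, 0.1146, 0.0851]
tool_rot: [3.141, -0.0, 1.57]
wrist_force: [0.4, 0.2, -0.7]
grip_width: 0.207
clock 9.9 p [0.5314 0.1146 0.0851] rot [ 3.1407 -0.      1.5704] offset [68.1 93.5  0.6] twist [ 0.05 -0.   -0.02] F [ 0.4  0.2 -0.7] g 0.207
edge x -23.7 y 5.9 tipz 6.3
```

```bash
python3 -m inch '{"grip":[0,0,0,0,0,0,0,0,0,0,0,0,0,0,0],"offset":[[1.8,2.4,0],[1.8,2.4,0],[1.8,2.4,0],[1.8,2.4,0],[1.8,2.4,0],[1.8,2.4,0],[1.8,2.4,0],[1.8,2.4,0],[1.8,2.4,0],[1.8,2.4,0],[1.8,2.4,0],[1.8,2.4,0],[1.8,2.4,0],[1.8,2.4,0],[1.8,2.4,0]],"twist":[[0,0,0],[0,0,0],[0,0,0],[0,0,0],[0,0,0],[0,0,0],[0,0,0],[0,0,0],[0,0,0],[0,0,0],[0,0,0],[0,0,0],[0,0,0],[0,0,0],[0,0,0]]}'; python3 go.py 0.6249 0.1827 0.0845 1.5708
```

```text
clock: 11.4
tcp_pos: [0.5706, 0.1441, 0.0849]
tool_rot: [3.141, -0.0, 1.57]
wrist_force: [0.2, 0.4, -0.4]
grip_width: 0.209
clock 11.4 p [0.5706 0.1441 0.0849] rot [ 3.1409 -0.      1.5704] offset [38.7 54.3  0.5] twist [ 0.04 -0.   -0.02] F [ 0.2  0.4 -0.4] g 0.209
edge x 25.4 y 6.7 tipz 6.1
```

```bash
python3 -m inch '{"grip":[0,0,0,0,0,0,0,0,0,0,0,0,0,0,0,0,0,0,0,0],"offset":[[1.7,2.4,0],[1.7,2.4,0],[1.7,2.4,0],[1.7,2.4,0],[1.7,2.4,0],[1.7,2.4,0],[1.7,2.4,0],[1.7,2.4,0],[1.7,2.4,0],[1.7,2.4,0],[1.7,2.4,0],[1.7,2.4,0],[1.7,2.4,0],[1.7,2.4,0],[1.7,2.4,0],[1.7,2.4,0],[1.7,2.4,0],[1.7,2.4,0],[1.7,2.4,0],[1.7,2.4,0]],"twist":[[0,0,0],[0,0,0],[0,0,0],[0,0,0],[0,0,0],[0,0,0],[0,0,0],[0,0,0],[0,0,0],[0,0,0],[0,0,0],[0,0,0],[0,0,0],[0,0,0],[0,0,0],[0,0,0],[0,0,0],[0,0,0],[0,0,0],[0,0,0]]}'; python3 go.py 0.6249 0.1827 0.0845 1.5708; python3 -c "
from h import *
im,d=camera('wrist');save('w7.png',im)"
```

```text
clock: 13.4
tcp_pos: [0.6229, 0.1812, 0.0847]
tool_rot: [3.141, -0.0, 1.57]
wrist_force: [-0.1, 0.3, -1.3]
grip_width: 0.211
clock 13.4 p [0.6229 0.1812 0.0847] rot [ 3.1413 -0.      1.5704] offset [1.5 2.  0.2] twist [ 0.02 -0.   -0.02] F [-0.1  0.3 -1.3] g 0.211
edge x 89.4 y 5.9 tipz 5.9
```

View pics/w7.png

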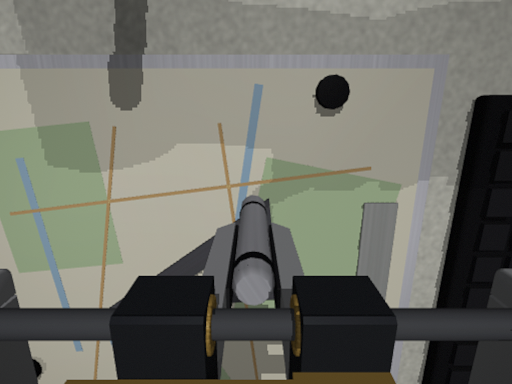

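The tip at (253,200) is just short of the 60° corner at (267,200), outside the edge. I'll finish the last few millimetres, lift, and go back to the stand.

```bash
python3 -m inch '{"grip":[0,0,0,0,0,0,0,0,0,0],"offset":[[1.8,2.4,0],[1.8,2.4,0],[1.8,2.4,0],[0,0,0],[0,0,-10],[0,0,-20],[0,0,-20],[0,0,-20],[0,0,-20],[0,0,0]],"twist":[[0,0,0],[0,0,0],[0,0,0],[0,0,0],[0,0,0],[0,0,0],[0,0,0],[0,0,0],[0,0,0],[0,0,0]]}'
python3 -m inch '{"grip":[0,0,0,0,0,0,0,0,0,0,0,0,0,0,0],"offset":[[-20,-5,0],[-40,-10,0],[-40,-10,0],[-40,-10,0],[-40,-10,0],[-40,-10,0],[-40,-10,0],[-40,-10,0],[-40,-10,0],[-40,-10,0],[-40,-10,0],[-40,-10,0],[-40,-5,0],[-20,0,0],[0,0,0]],"twist":[[0,0,0],[0,0,0],[0,0,0],[0,0,0],[0,0,0],[0,0,0],[0,0,0],[0,0,0],[0,0,0],[0,0,0],[0,0,0],[0,0,0],[0,0,0],[0,0,0],[0,0,0]]}'; python3 go.py 0.4893 -0.3718 0.170 1.5708
```

```text
clock: 14.45
tcp_pos: [0.6308, 0.1872, 0.1808]
tool_rot: [3.141, -0.0, 1.57]
wrist_force: [0.7, 0.5, -0.6]
grip_width: 0.209
clock: 15.95
tcp_pos: [0.5012, -0.3497, 0.1714]
tool_rot: [-3.136, -0.005, 1.573]
wrist_force: [0.2, -0.1, -0.6]
grip_width: 0.208
clock 15.95 p [ 0.5012 -0.3497  0.1714] rot [-3.1358 -0.0053  1.5731] offset [-22.1 -11.9   1.3] twist [-0.33 -0.3   0.13] F [ 0.2 -0.1 -0.6] g 0.208
edge x -321.2 y -351.8 tipz 92.6
```

```bash
python3 -m inch '{"grip":[0,0,0,0],"offset":[[-11,-6,0],[-10,-6,0],[0,0,0],[0,0,0]],"twist":[[-0.3,-0.3,0.1],[0,0,0],[0,0,0],[0,0,0]]}'; python3 go.py 0.4893 -0.3718 0.170 1.5708
```

```text
clock: 16.35
tcp_pos: [0.4888, -0.3682, 0.1701]
tool_rot: [-3.14, -0.003, 1.575]
wrist_force: [0.3, 0.1, -0.9]
grip_width: 0.209
clock 16.35 p [ 0.4888 -0.3682  0.1701] rot [-3.1399e+00 -2.6000e-03  1.5749e+00] offset [-3.6  0.5  0. ] twist [-0.1  -0.15  0.23] F [ 0.3  0.1 -0.9] g 0.209
edge x -342.0 y -359.5 tipz 91.3
```

```bash
python3 -m inch '{"grip":[0,0,0,0,0,0],"offset":[[-3.5,0.5,0],[0,0,8],[0,0,8],[0,0,8],[0,0,0],[0,0,0]],"twist":[[-0.1,-0.1,0.2],[0,0,0],[0,0,0],[0,0,0],[0,0,0],[0,0,0]]}'; python3 go.py 0.4893 -0.3718 0.0805 1.5708;python3 -c "
from h import *
im,d=camera('wrist');save('w8.png',im)"
```

```text
clock: 16.95
tcp_pos: [0.49, -0.3695, 0.1432]
tool_rot: [-3.141, -0.002, 1.574]
wrist_force: [0.0, -0.1, -0.7]
grip_width: 0.21
clock 16.95 p [ 0.49   -0.3695  0.1432] rot [-3.1412e+00 -2.0000e-03  1.5739e+00] offset [-2.4 -0.7 62.7] twist [-0.02 -0.11  0.18] F [ 0.  -0.1 -0.7] g 0.21
edge x -341.8 y -361.3 tipz 64.4
```

View pics/w8.png

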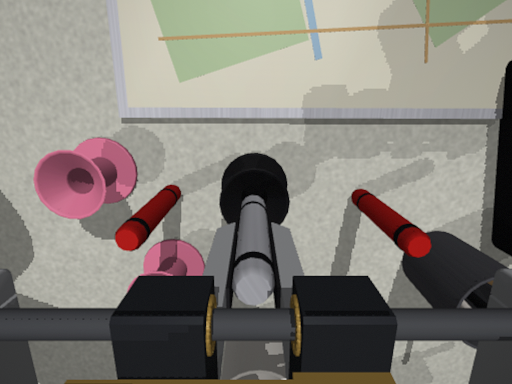

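The tip at (253,200) is over the middle of the stand's mouth. I'll go down with small corrections.

```bash
python3 -m inch '{"grip":[0,0,0,0,0],"offset":[[-2.5,-0.5,6],[0,0,8],[-0.5,0,8],[0,0,4],[0,0,0]],"twist":[[0,0,0],[0,0,0],[0,0,0],[0,0,0],[0,0,0]]}'; python3 go.py 0.4893 -0.3718 0.0805 1.5708
```

```text
clock: 17.5
tcp_pos: [0.4894, -0.3729, 0.115]
tool_rot: [-3.141, -0.002, 1.574]
wrist_force: [0.2, 0.4, -0.8]
grip_width: 0.212
clock 17.5 p [ 0.4894 -0.3729  0.115 ] rot [-3.1412e+00 -2.0000e-03  1.5736e+00] offset [ 1.  -0.  34.5] twist [-0.02 -0.11  0.16] F [ 0.2  0.4 -0.8] g 0.212
edge x -344.4 y -363.6 tipz 36.2
```

```bash
python3 -m inch '{"grip":[0,0,0,0,0,0,0],"offset":[[1,0,7],[0,0,7],[0,0,7],[0,0,7],[0,0,4],[0,0,1.5],[0,0,0]],"twist":[[0,0,0],[0,0,0],[0,0,0],[0,0,0],[0,0,0],[0,0,0],[0,0,0]]}'; python3 go.py 0.4893 -0.3718 0.0795 1.5708
```

```text
clock: 18.2
tcp_pos: [0.4896, -0.3718, 0.0787]
tool_rot: [-3.142, -0.002, 1.574]
wrist_force: [-0.7, -0.2, 1.9]
grip_width: 0.209
clock 18.2 p [ 0.4896 -0.3718  0.0787] rot [-3.1416e+00 -1.6000e-03  1.5738e+00] offset [ 0.  -0.3 -0.8] twist [-0.   -0.09  0.17] F [-0.7 -0.2  1.9] g 0.209
edge x -343.6 y -362.9 tipz -0.1
```

Down on the floor. I'll release and withdraw upwards.

```bash
python3 -m inch '{"grip":[0.3,0.4,0.5,0.6,0.7,0.7,0.7,0.7],"offset":[[0,0,0],[0,0,0],[0,0,0],[0,0,0],[0,0,0],[0,0,0],[0,0,0],[0,0,0]],"twist":[[0,0,0],[0,0,0],[0,0,0],[0,0,0],[0,0,0],[0,0,0],[0,0,0],[0,0,0]]}'; python3 go.py 0.4893 -0.3718 0.0795 1.5708; python3 -m inch '{"grip":[0.7,0.7,0.7,0.7,0.7,0.7,0.7,0.7,0.7,0.7,0.7],"offset":[[0,0,-10],[0,0,-15],[0,0,-15],[0,0,-15],[0,0,-15],[0,0,-20],[0,0,-20],[0,0,-20],[0,0,-10],[0,0,0],[0,0,0]],"twist":[[0,0,0],[0,0,0],[0,0,0],[0,0,0],[0,0,0],[0,0,0],[0,0,0],[0,0,0],[0,0,0],[0,0,0],[0,0,0]]}';python3 - <<'E'
from h import *
C=campose('wrist');im,d=camera('wrist');save('w9.png',im)
v,u=np.mgrid[100:240,200:310];P=np.array([pt(C,a,b,d[b,a]) for a,b in zip(u.ravel(),v.ravel()) if d[b,a]>0])
q=P[(P[:,2]>.125)&(P[:,2]<.15)];print(len(q),q.mean(0).round(4),q[:,2].max())
E
```

```text
clock: 19.0
tcp_pos: [0.4903, -0.3725, 0.08]
tool_rot: [3.14, 0.0, 1.574]
wrist_force: [0.9, 0.8, 0.2]
grip_width: 0.699
clock 19.0 p [ 0.4903 -0.3725  0.08  ] rot [3.1399e+00 3.0000e-04 1.5737e+00] offset [ 0.7 -1.   0.5] twist [0.1  0.02 0.17] F [0.9 0.8 0.2] g 0.699
edge x -343.4 y -363.9 tipz 1.2
clock: 20.1
tcp_pos: [0.491, -0.3735, 0.2372]
tool_rot: [3.134, 0.007, 1.574]
wrist_force: [-0.1, -0.4, -0.0]
grip_width: 0.704
365 [ 0.4876 -0.3706  0.1359] 0.13973564709618258
```

View pics/w9.png

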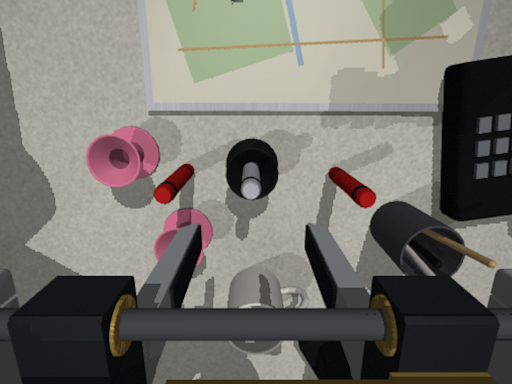

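The stylus stands in its black stand, with its top at (251,188) and a height of 0.139 m as before. The gripper is clear, so I'm handing in.

```bash
python3 -c "
from rig import *
print(state()['clock'],state()['joint_vel'].round(3));finish_job()"
```

```text
20.15 [-0.001  0.01   0.009 -0.    -0.002  0.   ]
the job is handed in; nothing more can be done
```

I took the silver stylus from its black stand and traced the long edge of the 30-60-90 set square in one go. I then put the stylus back in its stand, let go and handed the job in at 20.15 s.

- **Trace:** it ran from the sharp corner to past 90 mm beyond the edge's middle at about 3 cm/s. The measured tip stayed 5–7 mm outside the edge and 6–7 mm above the map. That is a little above the few millimetres you asked for but inside the judged limit. The call boundaries were not stops on the robot's clock.
- **Set square position:** two wrist-camera fits agreed to within 2 mm and 0.1°. The fitted long side came out at 197.5 mm and 202.7 mm, against the true 200 mm.
- **Final checks:** the stylus top is at 0.139 m, about the same height as before the grip, and within about 2 mm of its original position. It stands upright, the gripper is clear of everything, and the wrist force is about zero.
- **Problem on the way:** the arm drifted up to about 10 mm sideways on longer moves, which I corrected before gripping, tracing and replacing. No check failed.

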